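# Stand the vial on the post and hold the lamp box's mirror lid open at 45 degrees

### The job

A specimen is to be photographed by mirror light: stand the smallest bottle upright in the middle of the small round table on top of the post and let go of it, with the lamp box's lid still shut. Then take the lamp box's lid by the fin at its front, raise it to 45 degrees open and finish while still holding it there by the fin, because its spring would shut it and its mirror must throw the light level onto the bottle. Leave the other bottles standing where they are.

Things in the scene. Friction and masses are not known exactly. Their poses are not given: they have to be found in the camera images.
- vial: the smallest bottle: clear glass with a ribbed white screw cap, 25 mm across the body and 48 mm high (body straight up to 36 mm, above it the cap, 21 mm across), about 0.02 to 0.05 kg, loose, standing on the bench. Origin at the centre of its underside, z axis up.
- squat_bottle: a bystander: bottle 44 mm across, 74 mm high, with a dark cap. Origin at the centre of its underside. It may change places with the vial and the dropper bottle; leave it.
- dropper_bottle: a bystander: bottle 36 mm across, 84 mm high with a thin dropper tip on its cap. Origin at the centre of its underside. Leave it.
- post: a fixed upright post: round foot 72 mm across, 12 mm rod, on top a round white table 32 mm across whose flat upper face is 100 mm above the bench. Origin at the centre of the underside of the foot.
- post_top (a point): centre of the flat upper face of the post's table (100 mm above the bench); the vial's underside goes here.
- lamp_box: fixed grey housing 120 mm deep (its x), 140 mm wide (its y), 78 mm high, with a lid on top; origin at the centre of its underside, z up. Its -x axis points out of its front to the post, 210 to 222 mm in front of its centre. On its -y side a dial with marks every 15 degrees, the longer mark at 45, and a pointer on the lid.
- lid_hinge (a point): middle of the lid's hinge axis, at the far top edge of the lamp box, at [0.060, 0, 0.082] m in the box's frame; the axis runs along the box's y axis.
- lid_angle (a joint): opening angle of the mirror lid in rad: 0 shut and level (the start), 0.785 at 45 degrees, stop at 1.75; grows as the front edge rises.
- mirror_lid: the lid: a grey plate 122 mm deep, 140 wide, 8 thick, centred in thickness on the hinge axis, mirror below, with the bare metal fin at its front; origin in the middle of the hinge axis, axes as the lamp box when shut. Spring and weight pull it shut with about 2 N at the fin when shut, 3 N at 45 degrees; it never stays open by itself.
- lid_fin (a point): grip point on the bare metal fin in the middle of the lid's front edge: 12 mm thick (its y axis, along the hinge), 16 mm high, sticking out 58 mm from the plate. This point is mid-fin, 158 mm from the hinge axis, 36 mm out from the plate, 82 mm above the bench when shut; axes then as the lamp box. Pinched across its 12 mm it pivots in the fingertips: the gripper can stay vertical.
There are look-alikes about, which are no part of the job. What is shaped like the post but turquoise is not meant. Several things have the shape of the vial; the one meant has the colours described above.

How it is judged (in metres and radians):
On the way:
1. the vial stands upright in the middle of the post's table, let go, with the lid still shut (horizontal distance between vial and post_top below 0.009 m and z of vial in the frame of post_top between -0.004 and 0.004 m and angle between vial's own z axis and vertical below 0.12 rad and contact force between each of the arm, the fingers and vial below 0.05 N and value of joint lid_angle below 0.1 rad), for 0.3 s.
At the end, for the whole second after the job is handed in: The lid stands still at 45 degrees open, within 4 degrees, held by the fingers at its fin (over 1 N, TCP within 50 mm of lid_fin, no bottle touching the lid); the vial stands upright (within 7 degrees), untouched, on the post's table, within 9 mm of its centre (horizontal distance between vial and post_top below 0.009 m and z of vial in the frame of post_top between -0.004 and 0.004 m and angle between vial's own z axis and vertical below 0.12 rad and contact force between each of the arm, the fingers and vial below 0.05 N and linear speed of vial below 0.02 m/s and value of joint lid_angle between 0.715 and 0.855 rad and velocity of joint lid_angle between -0.05 and 0.05 rad/s and contact force between the fingers and mirror_lid above 1 N and distance between the grasp point and lid_fin below 0.05 m and contact force between mirror_lid and vial below 0.1 N and contact force between mirror_lid and squat_bottle below 0.1 N and contact force between mirror_lid and dropper_bottle below 0.1 N); the arm keeps its last pose, push and grip.
It fails at once if the squat bottle is shifted by more than 30 mm or tipped over (distance of squat_bottle from where it was at the start of the episode above 0.03 m or angle between squat_bottle's own z axis and vertical above 0.5 rad).
It fails at once if the dropper bottle is shifted by more than 30 mm or tipped over (distance of dropper_bottle from where it was at the start of the episode above 0.03 m or angle between dropper_bottle's own z axis and vertical above 0.5 rad).
It also fails if it takes over 51 s, if anything falls off the work surface, if the arm or the gripper's body presses on something with over 40 N, if the wrist force passes 120 N, or if a joint passes its speed limit or range.

### The arm

A 6-joint arm with a two-finger parallel gripper is mounted at the origin on a cart in front of the work surface, level with it; the furniture and walls round the work are solid. World frame = base frame: x ahead of the robot, y to its left, z up, the work surface at z = 0. Lengths are in mm, angles in rad, forces in N, time in s.
With the tool pointing down it reaches from about 325 to 850 mm from the base axis. Payload 15.5 kg.
Tool frame: the origin (TCP) lies between the finger pads, 19 mm behind the fingertips; this is the grasp point; z points along the fingers, x is the direction in which the jaws open and shut, and the axes are right-handed (so a half turn about z gives the same grasp; the last joint's range is limited). The gripper opens to 91 mm and grips with 3 to 60 N. Pads are 32 mm wide; open, the fingers measure 118 mm over their backs; the gripper's body (76 mm by 178 mm) begins 60 mm behind the grasp point.
Start: joints at [1.03, 0.494, 1.345, -0, 1.302, -0.096], TCP at [268.919, 564.189, 232.715] pointing down, gripper open.
Joint ranges: [-2.91, 2.91], [-0.82, 2.16], [0.22, 2.67], [-1.22, 4.37], [0.12, 2.79], [-3.08, 3.08]. Speed limits (rad/s): [1.89, 1.89, 2.57, 3.01, 3.01, 3.01].

### API

Orientations are given as a unit quaternion [x, y, z, w].
In Python, from bench import arm, eoat, kinematics, observe, snapshot, camera_params, workorder gives the robot as it stands. Calls block until the motion is done:
- arm.move_ptp(position, orientation): joint-space move of the TCP to a pose.
- arm.move_straight(position, rot=None, velocity=150): straight line of the TCP; rot=None keeps the orientation; velocity is the mean speed in mm/s.
- arm.movej(angles): joint-space move.
- eoat.command_gripper(opening, force=None): finger opening in mm; force is the grip in N (None keeps the last); returns when the fingers have stopped.
- arm.sleep(seconds).
- kinematics.solve_ik(position, orientation): joint angles nearest the present ones, or None.
- observe(): the state.
- snapshot(name): name is "scene" or "top"; returns the picture (480x640x3 uint8, blue, green, red); there is no depth.
- camera_params(name): a dict with "mtx" (3x3 intrinsics, pixels), "D" ([k1, k2, p1, p2, k3] as OpenCV has them; the pictures are not rectified), "R" (3x3) and "t" (3): a world point X has camera coordinates R X + t. Camera axes: x right, y down, z forward; pixel columns grow to the right and rows downward; lengths in mm; the calibration is good to about 2 mm. A picture is of the moment at which its call begins. camera_params takes no time and is no camera call.
A pose or a line that the arm cannot do raises arm.MotionError and nothing moves.
- workorder.finish_job(): hands the job in, once; it reports no verdict.
The state is a dict: "t": time; "joint_pos": joint angles; "joint_velocities": joint speeds; "joint_torque": joint torques, N m; "ee_pos": TCP position; "ee_rot": TCP orientation; "contact_force": force on the tool from outside, world axes, zero at the start; "moment": the same for the moment, N m; "gripper_width": finger opening in mm.
Only numpy, scipy, OpenCV 4.12 (cv2) and the standard library are available. Lean on these libraries where they do the work, as an engineer would, in place of code of your own. Each camera call takes 0.05 s, during which the arm holds its last target.

## Working session

There is one attempt and no reset: what is moved stays moved. The work goes in short steps, each a Python script; the robot and the scene stay as the last script left them, time stands still between calls to the robot, and variables do not carry over. Pictures are saved under pics/ and viewed, and the job is handed in when it is done.

```bash
mkdir -p pics; ls; python3 - <<'E'
from bench import *
import cv2,numpy as np
for n in("scene","top"):
    cv2.imwrite(f"pics/{n}0.png",snapshot(n)); p=camera_params(n); print(n,{k:np.round(v,3).tolist() for k,v in p.items()})
print(observe())
E
```

```text
pics
scene {'mtx': [[483.92, 0.0, 318.688], [0.0, 483.92, 239.19], [0.0, 0.0, 1.0]], 'D': [-0.061, 0.0, 0.0, 0.0, 0.0], 'R': [[0.62, -0.784, 0.016], [-0.495, -0.408, -0.767], [0.609, 0.468, -0.641]], 't': [-267.952, 417.524, 638.035]}
top {'mtx': [[601.416, 0.0, 321.389], [0.0, 601.416, 242.433], [0.0, 0.0, 1.0]], 'D': [-0.186, 0.0, 0.0, 0.0, 0.0], 'R': [[-0.006, -1.0, -0.025], [-0.997, 0.008, -0.073], [0.074, 0.024, -0.997]], 't': [147.899, 559.239, 1110.011]}
{'t': 0.1, 'joint_pos': array([ 1.03052580e+00,  4.94135858e-01,  1.34604181e+00,  8.76166635e-06,
        1.30247205e+00, -9.54990950e-02]), 'joint_velocities': array([-1.57396636e-03, -1.01885582e-03,  3.39760807e-05,  9.48307186e-04,
        3.84449261e-05,  2.09458923e-04]), 'joint_torque': array([ 1.72682659e-03, -8.80247569e+01, -3.82539654e+01,  7.11311423e-02,
        4.84197994e-02, -3.67783969e-05]), 'ee_pos': array([268.74700834, 563.93879745, 232.19792856]), 'ee_rot': array([ 8.45651602e-01,  5.33735037e-01, -4.73722707e-04,  2.34423762e-04]), 'contact_force': array([-0.04252123, -0.58606531,  0.11422813]), 'moment': array([ 0.04203809,  0.03738199, -0.00725238]), 'gripper_width': 91.3384237033808}
```

View pics/scene0.png

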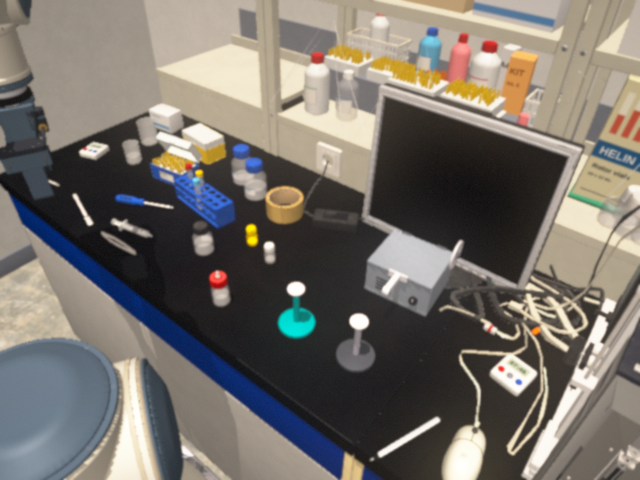

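View pics/top0.png

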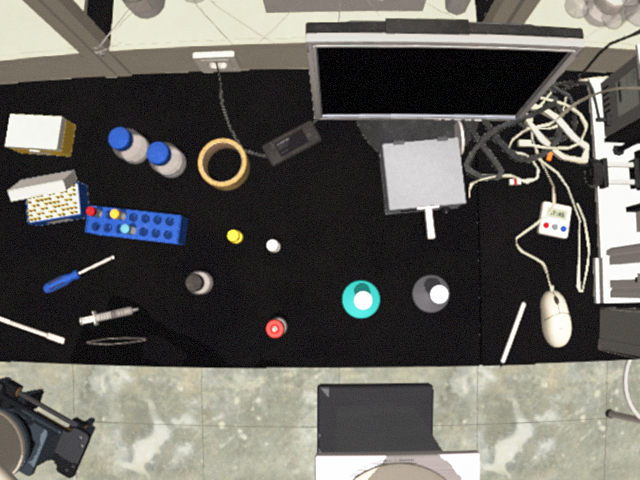

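Vial-shaped candidates are the yellow one at scene (252,235) / top (235,237) and the clear, white-capped one at scene (269,252) / top (273,246). The white-capped one fits the description. I'll check it in enlarged crops.

```bash
python3 - <<'E'
import cv2,numpy as np
s=cv2.imread("pics/scene0.png");t=cv2.imread("pics/top0.png")
def c(im,x,y,w,h,k): return cv2.resize(im[y:y+h,x:x+w],None,fx=k,fy=k,interpolation=cv2.INTER_CUBIC)
cv2.imwrite("pics/c1.png",np.hstack([c(s,235,215,50,60,8),c(t,225,220,50,60,8)]))
cv2.imwrite("pics/c2.png",np.hstack([c(s,330,225,130,150,4)[:600,:400],c(t,370,130,100,150,4)]))
cv2.imwrite("pics/c3.png",np.hstack([c(s,330,305,50,75,8),c(t,405,260,50,75,8)]))
E
```

```text
(no output)
```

View pics/c1.png

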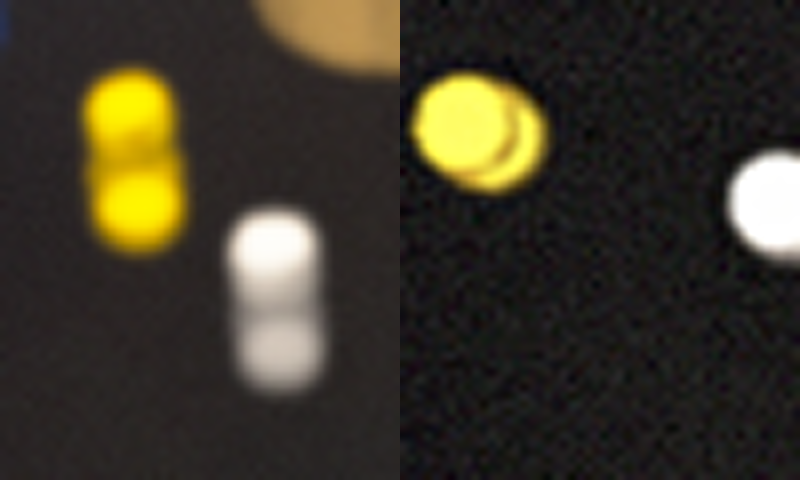

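View pics/c2.png

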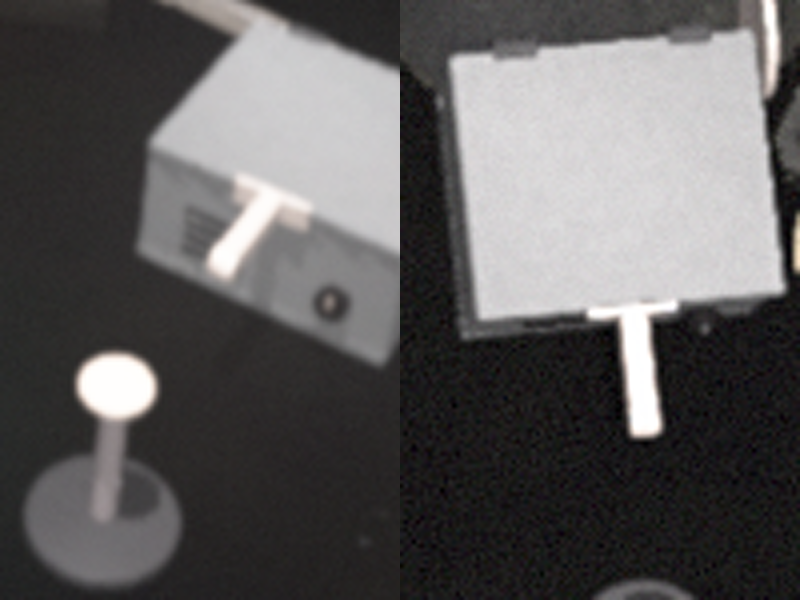

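View pics/c3.png

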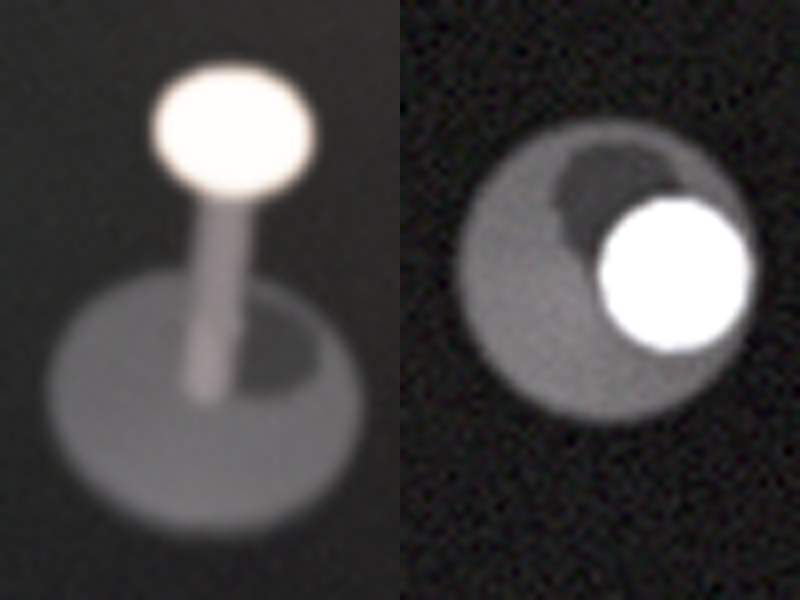

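```bash
python3 - <<'E'
import cv2,numpy as np
s=cv2.imread("pics/scene0.png");t=cv2.imread("pics/top0.png")
def c(im,x,y,w,h,k): return cv2.resize(im[y:y+h,x:x+w],None,fx=k,fy=k,interpolation=cv2.INTER_CUBIC)
cv2.imwrite("pics/c4.png",np.hstack([c(s,360,225,110,95,7)]))
cv2.imwrite("pics/c5.png",np.hstack([c(t,255,225,40,40,10),c(s,250,230,40,40,10)]))
cv2.imwrite("pics/c6.png",np.hstack([c(s,185,210,60,100,6),c(t,175,220,60,100,6)[:, :0],c(t,175,260,120,90,6)[:600,:440].copy() if 0 else cv2.resize(c(t,175,260,120,90,4),(440,600)) ]))
E
```

```text
(no output)
```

View pics/c4.png

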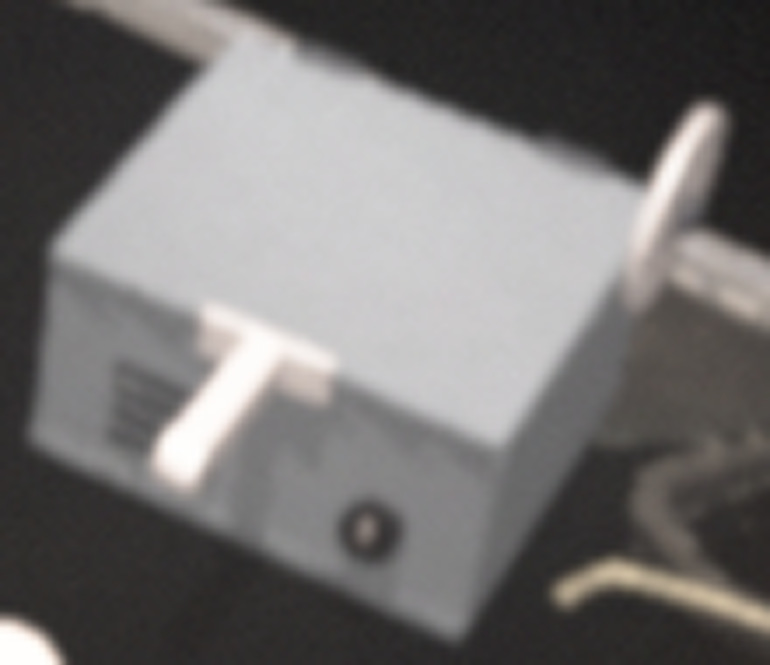

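View pics/c5.png

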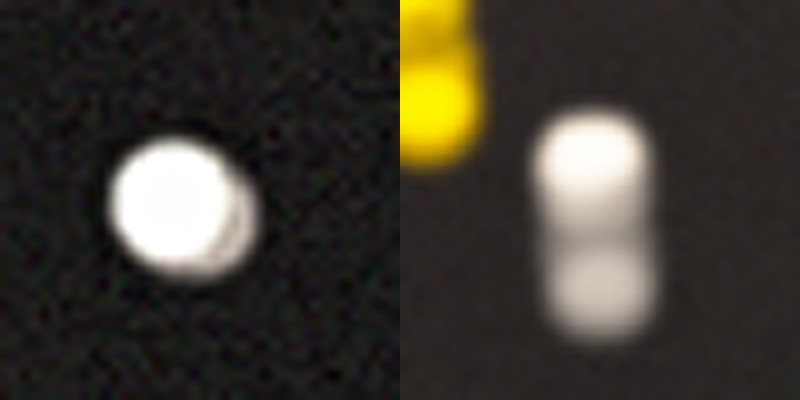

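View pics/c6.png

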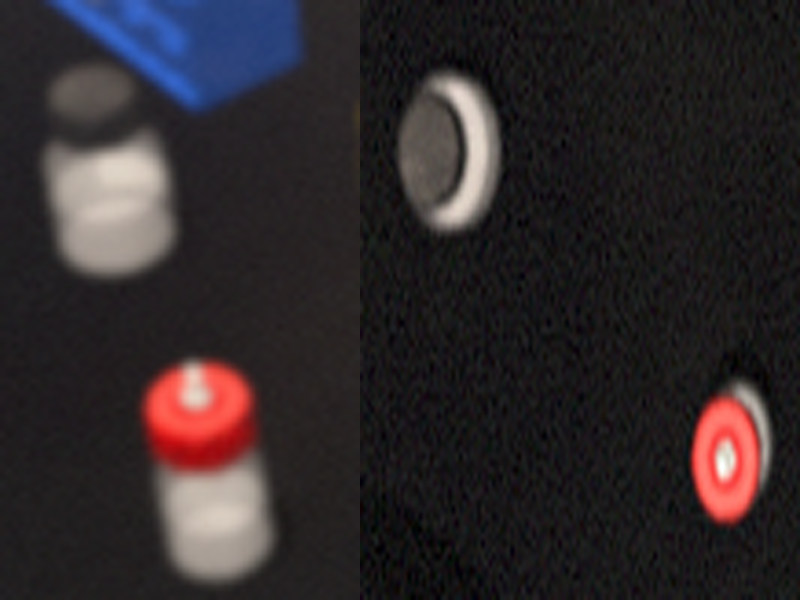

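```bash
cat > h.py <<'E'
import numpy as np,cv2
from scipy.optimize import least_squares
from bench import camera_params
C={n:{k:np.array(v,float) for k,v in camera_params(n).items()} for n in("scene","top")}
def proj(n,X):
    p=C[n]; return cv2.projectPoints(np.atleast_2d(X).astype(float),cv2.Rodrigues(p["R"])[0],p["t"],p["mtx"],p["D"])[0][:,0]
def tri(obs):
    f=lambda X:np.concatenate([proj(n,X)[0]-uv for n,uv in obs])
    r=least_squares(f,[500,0,50.]);return r.x,r.fun
def atz(n,uv,z):
    p=C[n];d=cv2.undistortPoints(np.array([[uv]],float),p["mtx"],p["D"])[0,0]
    d=p["R"].T@np.r_[d,1];o=-p["R"].T@p["t"];return o+d*(z-o[2])/d[2]
E
python3 - <<'E'
from h import *
np.set_printoptions(precision=1,suppress=True)
A=lambda *a:np.array(a)-0.45
print("vial cap",*tri([("scene",A(269.2,244.7)),("top",A(271.95,245.3))]))
print("at z48 top",atz("top",A(271.95,245.3),48),"base scene",atz("scene",A(270.1,260.5),0))
# post: table
print("post",*tri([("scene",A(359.2,321.0)),("top",A(439.4,294.4))]))
print(atz("top",A(439.4,294.4),100),atz("scene",A(359.2,321),100), "foot top", atz("top",A(405+206/8,260+270/8),6))
T=[(382.5,144.25),(458,138),(466.25,202.5),(389.5,210)];S=[(393.6,230.4),(452.1,251.4),(431.9,288.6),(367.4,260.4)]
for a,b in zip(T,S): print("corner",*tri([("scene",A(*b)),("top",A(*a))]))
L=np.array([[60,70,86],[60,-70,86],[-62,-70,86],[-62,70,86],[-120,0,86]],float)
def W(q): c,s=np.cos(q[2]),np.sin(q[2]); return lambda P:(P@np.array([[c,s,0],[-s,c,0],[0,0,1]]))+[q[0],q[1],0]
def f(q):
    P=W(q)(L);return np.concatenate([(proj("top",P)-A(*0*[1]) if 0 else proj("top",P)-(np.array(T+[(431.5,239.25)])-.4)).ravel(),(proj("scene",P[:4])-(np.array(S)-.4)).ravel()])
r=least_squares(f,[800,-150,0]);print(r.x[:2],"yaw %.3f"%r.x[2],r.fun)
w=W(r.x);print("post pred",w(np.array([[-216,0,100.]])),"fin",w(np.array([[-98,0,82.]])),"hinge",w(np.array([[60,0,82.]])))
for n,a,b in(("squat",(200,283),(203,228)),("dropper",(276,329),(219,280))): print(n,atz("top",a,75))
for p in((235,237),): print("yellow",atz("top",p,48))
E
```

```text
vial cap [554.5 235.8  46.7] [ 0.3 -0.  -0.2  0.2]
at z48 top [554.7 235.3  48. ] base scene [553.9 236.6   0. ]
post [462.  -62.9  97.9] [ 0.5 -0.  -0.4  0.3]
[462.5 -63.2 100. ] [459.8 -63.2 100. ] foot top [462.7 -62.7   6. ]
corner [734.1  32.   79.8] [ 0.9 -0.1 -0.6  0.4]
corner [ 742.3 -103.6   89.4] [ 1.7 -0.2 -1.3  0.8]
corner [ 626.2 -117.8   82.1] [ 0.5 -0.1 -0.4  0.3]
corner [613.5  21.2  82.9] [ 0.3 -0.  -0.2  0.2]
[679.3 -42.2] yaw 0.096 [-1.   0.5 -0.4 -0.6  0.   1.  -0.3  1.4  0.3  0.3  0.2 -2.2  3.2  0.6
  0.3 -1.  -0.5 -0.6]
post pred [[464.3 -62.9 100. ]] fin [[581.7 -51.6  82. ]] hinge [[739.  -36.5  82. ]]
squat [484.6 362.8  75. ]
dropper [401.9 224.7  75. ]
yellow [569.9 303.4  48. ]
```

Everything fits together:
- The white-capped vial stands at (554.5, 236), with its cap top triangulated at about 47 mm.
- The post is at (462, -63), with its table at about 98 mm.
- The box yaw is 0.096, which puts the fin at (582, -52, 82).

Next I'll pick up the vial.

```bash
cat >> h.py <<'E'
from scipy.spatial.transform import Rotation as Rn
def down(a,tilt=0):  # tool z down, tool x at heading a; tilt about tool x
    x=np.array([np.cos(a),np.sin(a),0]);z=np.array([0,0,-1.]);M=np.c_[x,np.cross(z,x),z]
    return (Rn.from_matrix(M)*Rn.from_rotvec([tilt,0,0])).as_quat()
E
python3 - <<'E'
from h import *
from bench import *
q=down(0.0)
eoat.command_gripper(50,8)
arm.move_ptp([554.5,236,150],q)
arm.move_straight([554.5,236,26],velocity=120)
eoat.command_gripper(0,8)
o=observe();print(o["t"],o["gripper_width"],o["ee_pos"],o["contact_force"])
arm.move_straight([554.5,236,180],velocity=120)
o=observe();print(o["t"],o["gripper_width"],o["ee_pos"])
for n in("scene","top"): cv2.imwrite(f"pics/{n}1.png",snapshot(n))
s=cv2.imread("pics/scene1.png")[130:300,180:400];cv2.imwrite("pics/s1c.png",cv2.resize(s,None,fx=3.5,fy=3.5,interpolation=cv2.INTER_CUBIC))
E
```

```text
4.1917 25.131563346836902 [554.61686729 236.02423288  26.22257581] [-0.7273231   1.03073973  4.90680246]
5.625 24.770251497860926 [554.14799969 235.87484094 179.28211285]
```

View pics/s1c.png

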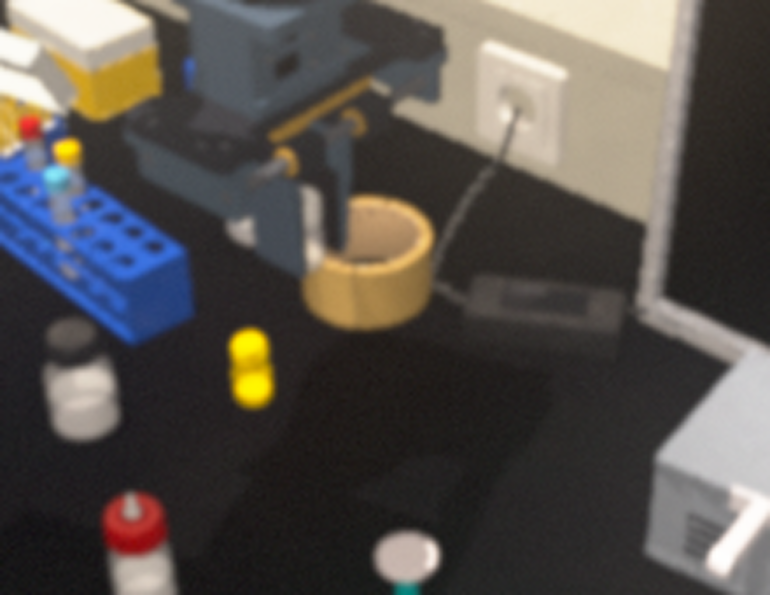

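The vial is held: gripper width 24.8 mm, and the vial is visible between the fingers at crop (312,220). I'll carry it to the post.

```bash
python3 - <<'E'
from h import *
from bench import *
q=down(0.0)
X,Y=462.2,-63.
arm.move_ptp([X,Y,180],q)
arm.move_straight([X,Y,131],velocity=80)
arm.sleep(0.2)
f0=observe()["contact_force"]
z=131
while z>122:
    z-=0.7;arm.move_straight([X,Y,z],velocity=15)
    o=observe();d=o["contact_force"]-f0
    if z<129 and abs(d[2])>1.0:break
print(z,o["ee_pos"],d,o["gripper_width"],o["t"])
for n in("scene","top"): cv2.imwrite(f"pics/{n}2.png",snapshot(n))
s=cv2.imread("pics/scene2.png")[230:400,300:460];cv2.imwrite("pics/s2c.png",cv2.resize(s,None,fx=3.5,fy=3.5,interpolation=cv2.INTER_CUBIC))
E
```

```text
126.10000000000004 [462.26743013 -63.00216884 126.18121144] [ 3.53841085e-01 -3.42070431e-04  3.51444484e+00] 24.702021297846308 9.625
```

View pics/s2c.png

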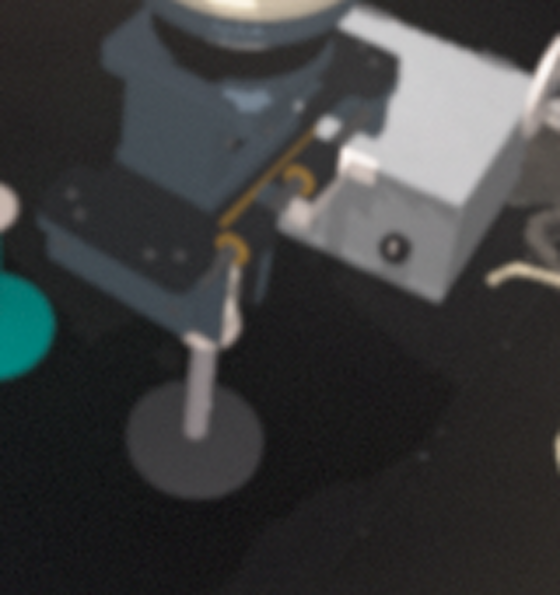

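Contact came at z = 126.1, which puts the table 100 mm up as expected. I'll release the vial, back off upward and look.

```bash
python3 - <<'E'
from h import *
from bench import *
arm.move_straight([462.2,-63,126.3],velocity=10)
eoat.command_gripper(45,8)
arm.sleep(0.5)
arm.move_straight([462.2,-63,230],velocity=80)
arm.move_ptp([420,150,260],down(0.3))
arm.sleep(.3)
for n in("scene","top"): cv2.imwrite(f"pics/{n}3.png",snapshot(n))
s=cv2.imread("pics/scene3.png")[280:380,320:400];t=cv2.imread("pics/top3.png")[250:320,400:470]
f=lambda a:cv2.resize(a,None,fx=6,fy=6,interpolation=cv2.INTER_CUBIC)[:420]
cv2.imwrite("pics/s3c.png",np.hstack([f(s)[:360],f(t)[:360]]))
print(observe()["t"])
for z,l in((148,"top"),(100,"base")): print(l,proj("scene",[462.2,-63,z]),proj("top",[462.2,-63,z]))
E
```

```text
13.7167
top [[361.53816654 300.44150262]] [[443.67291681 294.49278404]]
base [[359.45380306 319.65853788]] [[438.82241765 294.14793697]]
```

View pics/s3c.png

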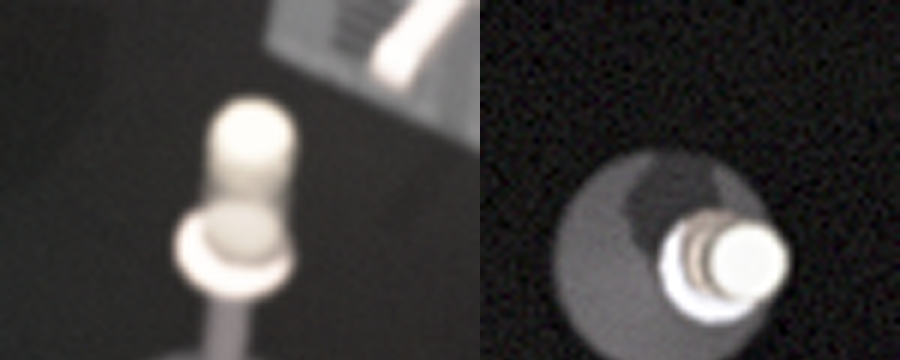

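View pics/scene3.png

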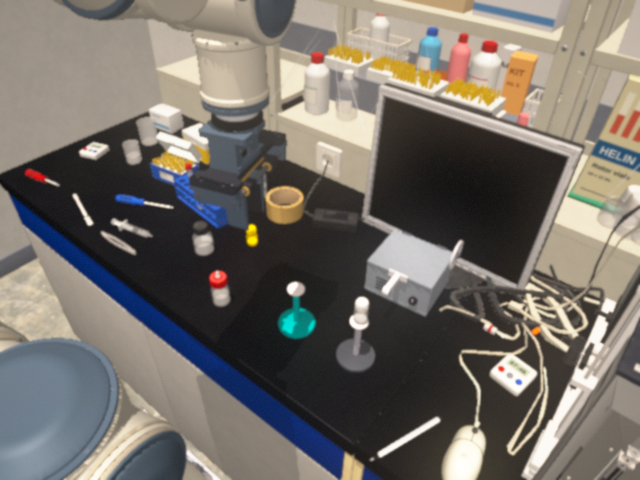

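```bash
python3 - <<'E'
from h import *
np.set_printoptions(precision=1,suppress=True)
print(tri([("scene",np.array([361.8,302.1])),("top",np.array([444.3,293.2]))]),atz("top",[444.3,293.2],148),atz("scene",[360.4,319.4],100))
print("post",atz("top",[438.9,294.4],100),atz("scene",[358.8,319.3],100))
s=cv2.imread("pics/scene3.png")[280:340,330:390];t=cv2.imread("pics/top3.png")[265:325,405:465]
f=lambda a:cv2.resize(cv2.convertScaleAbs(a,alpha=1.5,beta=-100),None,fx=6.6,fy=6.6,interpolation=cv2.INTER_CUBIC)
cv2.imwrite("pics/s3d.png",np.hstack([f(s),f(t)]))
E
```

```text
(array([463.7, -64.1, 143.6]), array([ 0.6, -0. , -0.5,  0.4])) [464.3 -64.1 148. ] [463.7 -63.9 100. ]
post [461.8 -63.1 100. ] [462.2 -61.7 100. ]
```

View pics/s3d.png

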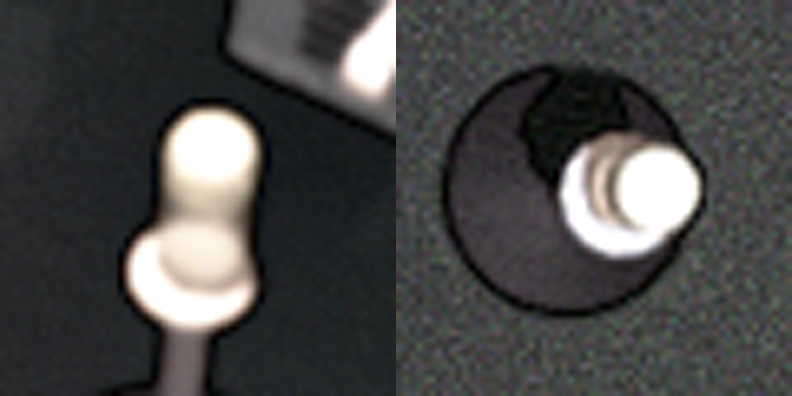

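The vial stands upright on the table, about 2–3 mm off centre by either view, against a 9 mm limit. The lid is still shut. Now the fin.

```bash
cat >> h.py <<'E'
YAW=0.096; U=np.array([np.cos(YAW),np.sin(YAW),0]); HINGE=np.array([739.,-36.5,82.])
HEAD=YAW-np.pi/2
def fin(th,r=158): return HINGE-r*np.cos(th)*U+np.array([0,0,r*np.sin(th)])
E
python3 - <<'E'
from h import *
from bench import *
np.set_printoptions(precision=2,suppress=True)
print("tool z with +0.3 tilt",Rn.from_quat(down(HEAD,.3)).as_matrix()[:,2])
for th,ti in((0,0),(.4,.2),(.79,.35)):
    for s in(1,-1): print(kinematics.solve_ik(fin(th),down(HEAD,s*ti)))
p=fin(0);print(p)
arm.move_ptp(p+[0,0,130],down(HEAD))
arm.move_straight(p+[0,0,0],velocity=100)
eoat.command_gripper(0,30)
o=observe();print(o["t"],o["gripper_width"],o["ee_pos"],o["contact_force"],o["moment"])
for n in("scene","top"): cv2.imwrite(f"pics/{n}4.png",snapshot(n))
s=cv2.imread("pics/scene4.png")[200:350,320:480];cv2.imwrite("pics/s4c.png",cv2.resize(s,None,fx=4,fy=4,interpolation=cv2.INTER_CUBIC))
E
```

```text
tool z with +0.3 tilt [ 0.29  0.03 -0.96]
[-0.19  0.62  1.6  -0.    0.92  1.28]
[-0.19  0.62  1.6  -0.    0.92  1.28]
[-0.22  0.48  1.69  0.09  0.78  1.2 ]
[-0.16  0.64  1.35 -0.05  1.34  1.33]
[-0.23  0.42  1.68  0.17  0.72  1.14]
[-0.13  0.72  1.08 -0.08  1.69  1.35]
[581.73 -51.64  82.  ]
17.0667 12.147329201509926 [581.76 -51.58  82.03] [0.05 0.75 0.91] [ 0.09  0.12 -0.58]
```

View pics/s4c.png

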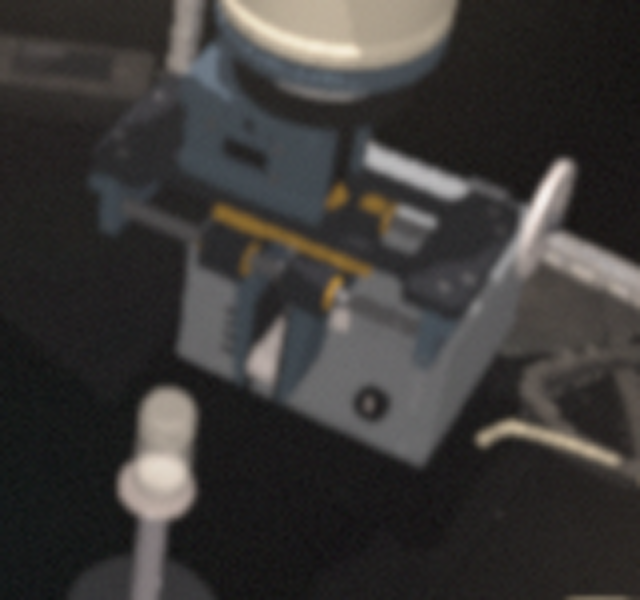

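The fin is gripped (12.1 mm, very low side force), and the vial still stands. I'll raise the lid along the arc, tilting the tool a little away from it.

```bash
python3 - <<'E'
from h import *
from bench import *
np.set_printoptions(precision=2,suppress=True)
N=12
for i in range(1,N+1):
    th=.785*i/N
    arm.move_straight(fin(th),down(HEAD,.3*i/N),velocity=40)
    o=observe()
    if i%2==0: print(i,o["t"],o["ee_pos"],o["contact_force"],o["gripper_width"])
    if np.linalg.norm(o["contact_force"])>35: print("stop");break
arm.sleep(.3);o=observe();print(o["t"],o["ee_pos"],o["contact_force"],o["gripper_width"])
for n in("scene","top"): cv2.imwrite(f"pics/{n}5.png",snapshot(n))
s=cv2.imread("pics/scene5.png")[170:350,320:500];cv2.imwrite("pics/s5c.png",cv2.resize(s,None,fx=3.3,fy=3.3,interpolation=cv2.INTER_CUBIC))
E
```

```text
2 17.9833 [583.07 -51.48 102.94] [ 2.05  2.2  -3.16] 11.806419055739006
4 18.8 [587.09 -51.15 123.18] [-0.47  1.24 -3.69] 11.843887054441344
6 19.6167 [593.8  -50.56 142.75] [ 0.02  0.27 -2.49] 12.042980309384983
8 20.4333 [602.99 -49.7  161.29] [-0.52 -1.73 -2.16] 11.770924844769185
10 21.25 [614.21 -48.65 178.14] [-0.65 -5.44 -2.96] 11.720191812925878
12 22.0667 [627.58 -47.45 193.52] [-1.21 -6.15 -2.14] 12.232853702966125
22.3667 [627.58 -47.47 193.51] [-1.52 -6.33 -2.25] 11.580029017300587
```

View pics/s5c.png

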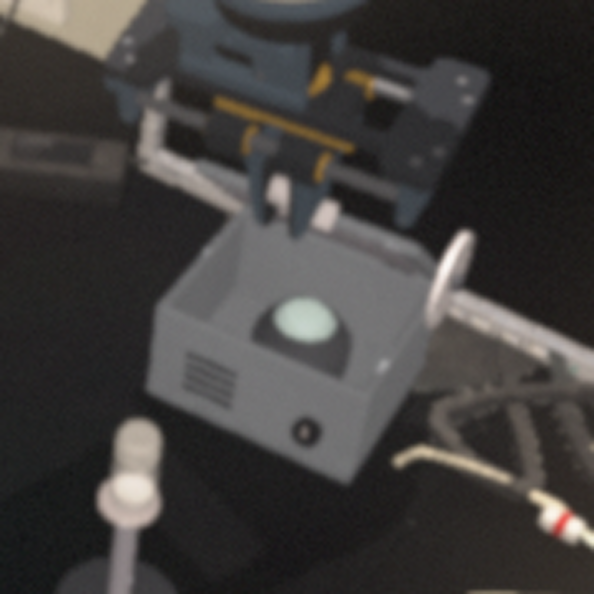

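View pics/top5.png

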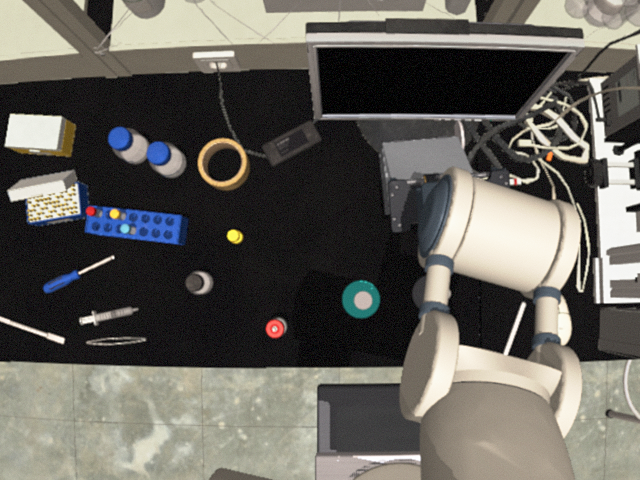

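The lid is open and held, and the vial still stands at crop (137,460). I'll check the angle by overlaying the predicted lid outline at 41, 45 and 49 degrees.

```bash
python3 - <<'E'
from h import *
V=np.array([-np.sin(YAW),np.cos(YAW),0])
def lp(th,r,y,h): # r along plate from hinge toward front, h normal (up when shut)
    return HINGE+y*V-U*(r*np.cos(th))+np.array([0,0,r*np.sin(th)])+h*(U*np.sin(th)+np.array([0,0,np.cos(th)]))
out=[]
for n,(x,y,w,h) in (("scene",(370,170,110,130)),("top",(375,125,110,130))):
    k=4.5;im=cv2.imread(f"pics/{n}5.png")[y:y+h,x:x+w];im=cv2.resize(im,None,fx=k,fy=k,interpolation=cv2.INTER_CUBIC);im=cv2.convertScaleAbs(im,alpha=1.3)
    for a,c in((41,(0,0,255)),(45,(0,255,0)),(49,(255,0,0))):
        t=np.radians(a)
        P=np.array([lp(t,0,70,-4),lp(t,122,70,-4),lp(t,122,-70,-4),lp(t,0,-70,-4)])
        q=((proj(n,P)-[x,y]+.5)*k).astype(int);cv2.polylines(im,[q],True,c,1)
    out.append(im[:, :400] if 0 else cv2.resize(im,(400,int(im.shape[0]*400/im.shape[1]))))
cv2.imwrite("pics/ov5.png",np.hstack(out))
k=8;im=cv2.imread("pics/scene5.png")[225:285,435:475];cv2.imwrite("pics/dial5.png",cv2.resize(im,None,fx=10,fy=10,interpolation=cv2.INTER_CUBIC))
E
```

```text
(no output)
```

View pics/ov5.png

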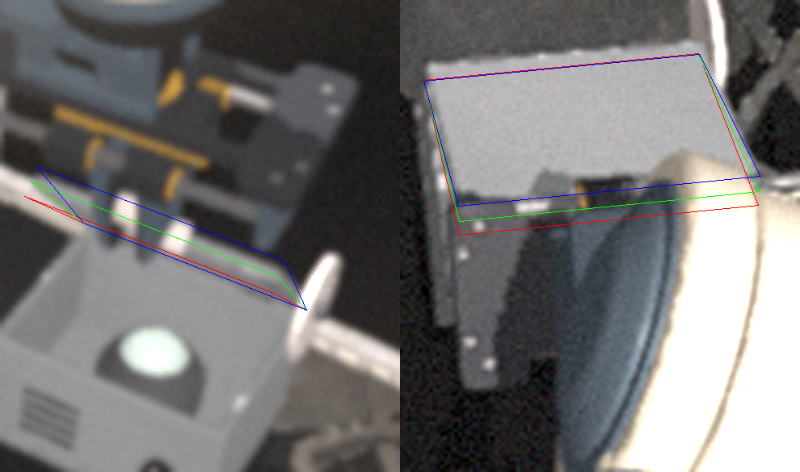

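View pics/dial5.png

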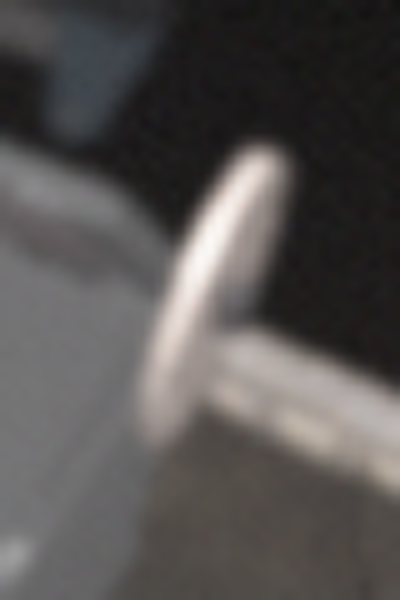

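```bash
python3 - <<'E'
from h import *
V=np.array([-np.sin(YAW),np.cos(YAW),0])
def lp(th,r,y,h): return HINGE+y*V-U*(r*np.cos(th))+np.array([0,0,r*np.sin(th)])+h*(U*np.sin(th)+np.array([0,0,np.cos(th)]))
for f,angs in(("5",(41,45,49)),("0",(0,))):
  out=[]
  for n,(x,y,w,h) in (("scene",(370,190,100,80)),("top",(375,130,100,80))):
    k=8;src=cv2.imread(f"pics/{n}{f}.png")[y:y+h,x:x+w];im=cv2.resize(src,None,fx=k,fy=k,interpolation=cv2.INTER_CUBIC);im=cv2.convertScaleAbs(im,alpha=1.3)
    for a,c in zip(angs,((0,0,255),(0,255,0),(255,0,0))):
        t=np.radians(a)
        P=np.array([lp(t,0,70,4),lp(t,122,70,4),lp(t,122,-70,4),lp(t,0,-70,4)])
        q=((proj(n,P)-[x,y]+.5)*k).astype(int);cv2.polylines(im,[q],True,c,1)
    cv2.imwrite(f"pics/ov{f}{n}_b.png",im)
E
```

```text
(no output)
```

View pics/ov5top_b.png

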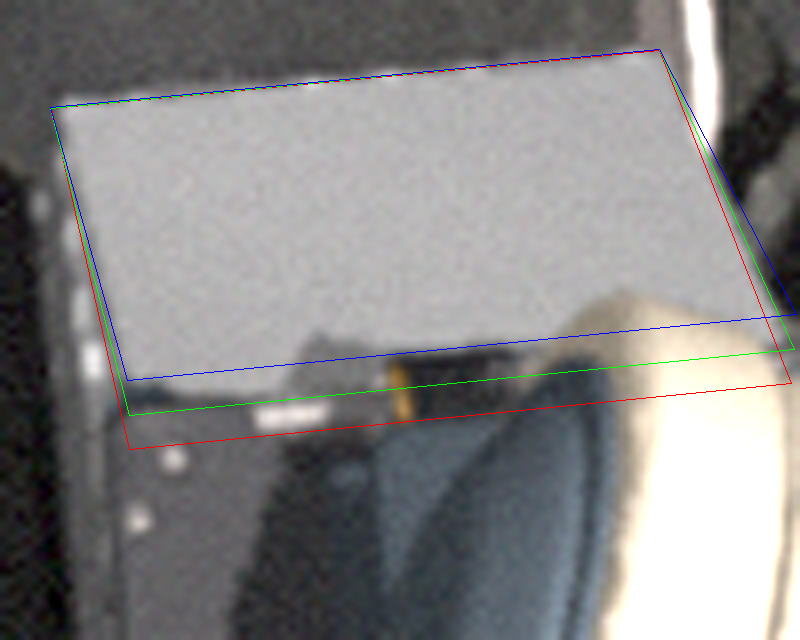

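View pics/ov5scene_b.png

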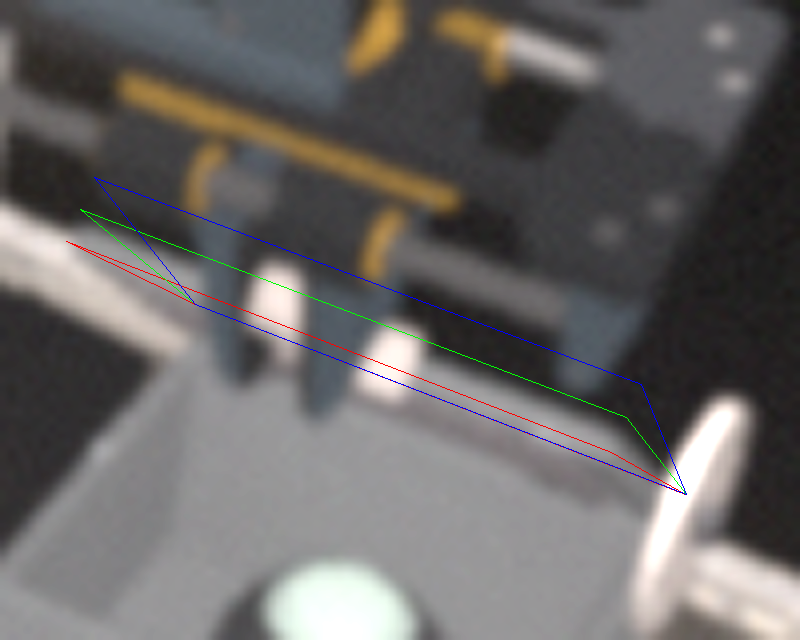

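View pics/ov0top_b.png

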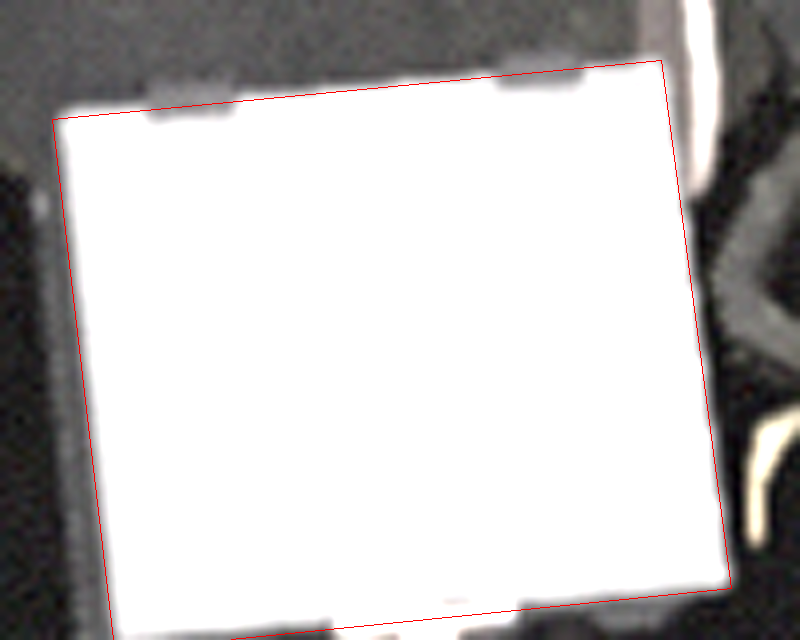

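The top view suggests about 46–47 degrees, the scene view about 45–46 and the arm kinematics 45. I'll lower by just under 1 degree to centre between them, then do a last check.

```bash
python3 - <<'E'
from h import *
from bench import *
np.set_printoptions(precision=2,suppress=True)
arm.move_straight(fin(.770),down(HEAD,.3),velocity=15)
arm.sleep(.5);o=observe();print(o["t"],o["ee_pos"],o["contact_force"],o["gripper_width"])
V=np.array([-np.sin(YAW),np.cos(YAW),0])
def lp(th,r,y,h): return HINGE+y*V-U*(r*np.cos(th))+np.array([0,0,r*np.sin(th)])+h*(U*np.sin(th)+np.array([0,0,np.cos(th)]))
out=[]
for n,(x,y,w,h) in (("scene",(340,210,130,150)),("top",(375,130,100,115))):
    full=snapshot(n);cv2.imwrite(f"pics/{n}6.png",full)
    k=400/w;im=cv2.resize(full[y:y+h,x:x+w],None,fx=k,fy=k,interpolation=cv2.INTER_CUBIC)
    P=np.array([lp(.785,122,70,4),lp(.785,122,-70,4)])
    q=((proj(n,P)-[x,y]+.5)*k).astype(int);cv2.polylines(im,[q],True,(0,255,0),1)
    out.append(im[:460])
m=min(i.shape[0] for i in out);cv2.imwrite("pics/ov6.png",np.hstack([i[:m] for i in out]))
E
```

```text
23.275 [626.54 -47.61 192.42] [-1.17 -5.56  0.3 ] 11.755329927023336
```

View pics/ov6.png

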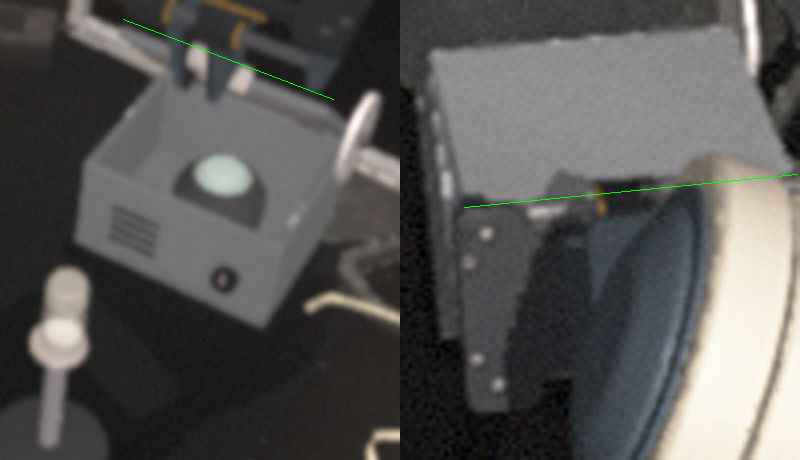

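The lid edge is within about half a degree of the 45-degree line once the calibration bias is removed. The vial stands upright at crop (66,305), and the fin is between the fingers. I'm handing the job in.

```bash
python3 - <<'E'
from bench import *
print(workorder.finish_job()); o=observe();print(o["t"],o["ee_pos"],o["gripper_width"],o["contact_force"])
E
```

```text
the job is handed in; nothing more can be done
None
the job is handed in; nothing more can be done
```

I stood the clear, white-capped vial on the grey post's table and let go of it with the lid shut. Then I raised the lid by its fin and handed the job in at about 23 s, still holding it with 30 N; no verdict came back.

- **Vial:** it measured about 2–3 mm off the table's centre (limit 9 mm) and looked upright. It was still standing untouched in the last picture.
- **Lid angle:** the arm's position gave 44–45°. The pictures first read slightly higher, 45–46° in one view and 46–47° in the other, so I lowered the lid by just under 1°. The top view then read about 45.5°, within the 4° tolerance. The dial could not be read because it was edge-on to the camera.
- **Grip and forces:** fin width between the fingers was 11.8 mm. The wrist force readings I took stayed below about 7 N.
- **Other bottles:** neither was touched. The picture taken with the lid raised shows both standing in their original places.

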